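# Shut off the vacuum chamber, then stop its pump

## Task

The chamber in the yellow guard is pumped down. Reach down through the window in the guard's top without touching the guard, and press the red valve lever down until it lies fully level on its stop (valve shut). Only then press the pump's red stop button right down and let it spring back; leave the green button, the bottle, flask, tube rack and jar alone, and finish clear of everything.

Things in the scene. Friction and masses are not known exactly. Their poses are not given: they have to be found in the camera images.
- window (a point): Centre of the rectangular cut-out in the yellow top sheet of the guard, on the sheet's upper face (217 mm above the table). Its x and y axes are the guard's. The cut-out is 90 mm along x by 84 mm along y, straight-edged, with a thin black border; the sheet is 4 mm thick. In the guard's axes the lever's plane passes through the middle of the cut-out, and the spot on the lever to press lies straight below the cut-out's centre.
- guard: Fixed safety guard round the chamber: a box 230 x 230 mm, 205 mm high, yellow corner posts and top sheet, four clear panels. Origin: centre of its underside, 12 mm above the table; z up, x away from the robot at yaw 0. Neither fingers nor arm may touch it.
- valve_stem (a point): Point on the horizontal axis the valve lever turns about, in the lever's middle plane: 170 mm above the table, 47 mm below the guard's top face, 45 mm from the window centre towards the guard's +x. The brass valve body stands beside it: 13 mm to either side in x, 11 to 37 mm off the lever's plane towards +y.
- gauge (a point): Centre of the dial gauge on the chamber lid inside the guard: 50 mm across, 22 mm thick, face towards the guard's -x, top 203 mm above the table. Its nearest edge is 39 mm from the lever's plane.
- lever_end (a point): Middle of the free end of the valve lever, 65 mm from valve_stem. The outer 47 mm of the lever is a red sleeve 13 mm wide (along y) and 11 mm thick. Closed, the sleeve lies level from 18 to 65 mm from the stem towards the guard's -x, its upper face 5.5 mm above the stem axis.
- valve_lever (a joint): Angle of the valve lever (rad): 0 = upright, valve open; pi/2 = level, pointing to the guard's -x (towards the robot), against its stop, valve shut. It starts part-way, 18 to 36 degrees above level. It has no spring and stays where it is left; pressing down 45 mm from the stem takes about 3 N, until it meets the rigid stop.
- stop_top (a point): Centre of the top face of the pump's red stop button: 30 mm across, about 172 mm above the table, on top of the grey switch box on the front of the blue pump; z up. It stands 10 mm proud of its black collar (46 mm across, 12 mm high).
- stop (a joint): Travel of the red stop button (m): 0 released, 0.006 fully down; springs back. It begins to move at 1.5 N and is fully down at 5 N. At least 0.0045 counts as pressed.
- start_top (a point): Centre of the top face of the pump's green start button, the same size as the stop button and 60 mm from it towards the guard. To be left alone.
- start (a joint): Travel of the green start button (m), 0 released.
- bottle: White reagent bottle with blue cap, 72 mm across, 150 mm high, standing loose on the table beside the station. Origin: centre of its underside.
- flask: Glass conical flask, 80 mm across, 130 mm high, standing loose on the table beside the station. Origin: centre of its underside.
- rack: Wooden test-tube rack with four glass tubes, 220 x 75 mm, 150 mm high, loose on the table. Origin: centre of its underside, x along its length.
- jar: Small amber sample jar with black lid, 42 mm across, 55 mm high, standing loose on the station's board between guard and switch box. Origin: centre of its underside.

How it is judged:
By the outcome, as a careful person would: the job done as asked, in the order asked, and still so for the second after the job is handed in, with the robot touching nothing.
It also fails if it takes over 43 s, if anything falls off the work surface, if the arm or the gripper's body presses on something with over 40 N, if the wrist force passes 120 N, or if a joint passes its speed limit or range.

## Robot

A 6-joint arm with a two-finger parallel gripper is mounted at the origin on the work surface. World frame = base frame: x ahead of the robot, y to its left, z up, the work surface at z = 0. Lengths are in mm, angles in rad, forces in N, time in s.
With the tool pointing down it reaches from about 350 to 875 mm from the base axis. Payload 15.5 kg.
Tool frame: the origin (TCP) lies on the centre line of the jaws, within the pads' length; the fingertips stand 25 mm ahead of it and the grasp point (between the pads) lies 6 mm ahead of it; y points along the fingers, x is the direction in which the jaws open and shut, and the axes are right-handed (so a half turn about y gives the same grasp; the last joint's range is limited). The gripper opens to 85 mm and grips with 20 to 120 N. Pads are 22 mm wide; open, the fingers measure 114 mm over their backs; the gripper's body (76 mm by 85 mm) begins 54 mm behind the grasp point. The pads swing forward as they close: fully open they stand 13 mm farther back than shut.
Start: joints at [1.018, 0.494, 1.345, -0, 1.302, -0.096], TCP at [275.67, 560.921, 256.277] pointing down, gripper open.
Joint ranges: [-2.91, 2.91], [-0.82, 2.16], [0.22, 2.67], [-1.22, 4.37], [0.12, 2.79], [-3.08, 3.08]. Speed limits (rad/s): [1.89, 1.89, 2.57, 3.01, 3.01, 3.01].

## Interface

Orientations are given as [roll, pitch, yaw] about the fixed x, y, z axes, in that order (R = Rz(yaw) Ry(pitch) Rx(roll)).
In Python, from cell import manip, capture, camera_params gives the robot as it stands. The module is installed in compiled form; this text tells all that it offers.
- The arm moves only by the tool apply_moves, never from a script. Its argument "targets" is a list of rows, each an object of numbers: "ax", "ay", "az": the turn, a rotation vector about the tool's x, y, z in units of 6 degrees (1.0 is 6 degrees); "x", "y", "z": the shift along the tool's x, y, z in units of 30 mm (1.0 is 30 mm); "jaw": the opening, from -1 (shut) to 1 (fully open). A call has 1 to 20 rows; each row is the pose to reach, as a shift and turn from the pose commanded when the call began, along the tool's axes at that moment; what a row does not reach only later rows make up. A row lasts 1/10 s, in which the tool goes at most 50 mm and 8.59 degrees, less where a joint would pass 70% of its speed; a pose out of reach is approached as far as the arm can. A call with a gripper value outside its range is refused whole. The fingers move at their own pace and stop on an object; "grip_force" is the grip in N (left out, the last holds). Time passes only in rows, so rows that repeat a pose let the fingers close. It gives the time, the measured TCP pose, the force and the opening at its end, in the units of the state.
- manip.get_obs(): the state, without advancing time (a new reading comes with each control period).
- capture(name): name is "scene" or "top" or "wrist"; returns the picture (400x640x3 uint8, red, green, blue); there is no depth.
- camera_params(name): a dict with "fov_y" (degrees; the focal length in pixels is half the picture's height over the tangent of half this angle, whatever the lens; pixels are square), "cx", "cy" (the principal point, pixels), "k1" (the pictures are not rectified: a ray, as slopes to the right and down, at radius r is drawn at 1 + k1 r^2 times it, then the intrinsics apply), "world_from_camera" (4x4, takes a point from camera to world coordinates); the wrist camera has in their place "tool_from_camera" (4x4, takes a point from camera to tool coordinates, whose origin is the TCP and whose axes are the tool frame's). Camera axes: x right, y up, looking along -z (the intrinsics and any distortion apply to the point x, -y, -z); pixel columns grow to the right and rows downward; lengths in mm; the calibration is good to about 2 mm. A picture is of the moment at which its call begins: read the wrist's pose just before it. camera_params takes no time and is no camera call.
- manip.sign_off(): hands the job in, once; it reports no verdict.
The state is a dict: "time_s": time; "joint_pos": joint angles; "qd": joint speeds; "tau": joint torques, N m; "tcp_pos": TCP position; "ee_rot": TCP orientation; "contact_force": force on the tool from outside, world axes, zero at the start; "ft_torque": the same for the moment, N m; "opening": finger opening in mm.
Only numpy, scipy, OpenCV 4.12 (cv2) and the standard library are available. Lean on these libraries where they do the work, as an engineer would, in place of code of your own. Each camera call takes 0.05 s, during which the arm holds its last target. There are 200 camera calls.

## Working session

There is one attempt and no reset: what is moved stays moved. The work goes in short steps, Python scripts to look and compute and a tool call to move; the robot and the scene stay as the last step left them, time stands still between calls to the robot, and variables do not carry over. Pictures are saved under pics/ and viewed, about 8 in all and at most 12, crops included, and the job is handed in when it is done.

Besides the shell and the picture viewer there is one more tool, called after "Emit:" by a JSON object that holds its "name" and its "arguments". apply_moves: Moves the arm, as the interface text tells. Its arguments: {"type":"object","properties":{"targets":{"type":"array"},"grip_force":{"type":"number"}},"required":["targets"]}

```bash
mkdir -p pics
cat > h.py <<'E'
import numpy as np, cv2
from cell import manip, capture, camera_params
from scipy.spatial.transform import Rotation as R
def T_tool():
    o=manip.get_obs(); T=np.eye(4); T[:3,3]=o['tcp_pos']; r=np.array(o['ee_rot'])
    T[:3,:3]=r if r.shape==(3,3) else R.from_euler('xyz',r).as_matrix(); return T
def cam(name,T=None):
    p=camera_params(name); W=np.array(p['world_from_camera']) if 'world_from_camera' in p else (T_tool() if T is None else T)@np.array(p['tool_from_camera'])
    f=200/np.tan(np.radians(p['fov_y'])/2); return p,W,f
def ray(c,uv):
    p,W,f=c; d=np.array([(uv[0]-p['cx'])/f,(uv[1]-p['cy'])/f]); s=d.copy()
    for _ in range(20): s=d/(1+p['k1']*(s@s))
    return W[:3,3],W[:3,:3]@np.array([s[0],-s[1],-1])
def onz(c,uv,z):
    o,d=ray(c,uv); return o+d*(z-o[2])/d[2]
def proj(c,P):
    p,W,f=c; q=np.linalg.inv(W)@np.append(P,1); s=np.array([q[0],-q[1]])/-q[2]
    s=s*(1+p['k1']*(s@s)); return np.array([p['cx'],p['cy']])+f*s
def tri(c1,a,c2,b):
    o1,d1=ray(c1,a);o2,d2=ray(c2,b)
    t=np.linalg.lstsq(np.c_[d1,-d2],o2-o1,rcond=None)[0]
    A=o1+t[0]*d1;B=o2+t[1]*d2; return (A+B)/2,np.linalg.norm(A-B)
def snap(name,fn):
    T=T_tool(); im=capture(name); cv2.imwrite('pics/'+fn,im[:,:,::-1]); np.save('pics/'+fn+'.npy',T); return im
E
python3 - <<'E'
from h import *
print(manip.get_obs())
for n in ['scene','top','wrist']: snap(n,n+'0.png'); p,W,f=cam(n); print(n,{k:v for k,v in p.items() if k[-6:]!='camera'},W.round(2).tolist())
a=cv2.imread('pics/scene0.png');b=cv2.imread('pics/top0.png')
E
```

```text
{'time_s': 0.0, 'joint_pos': array([ 1.01853184e+00,  4.94192112e-01,  1.34613314e+00,  5.46359650e-05,
        1.30249610e+00, -9.55227768e-02]), 'qd': array([-3.97754938e-04, -1.85869689e-04, -8.07915746e-04,  2.03642488e-03,
       -2.83618976e-03, -7.46362124e-05]), 'tau': array([-2.47483069e-03, -8.82163167e+01, -3.83872569e+01, -1.70623216e-04,
        1.00639783e-02, -7.67502388e-05]), 'tcp_pos': array([275.46377152, 560.65595827, 255.69400113]), 'ee_rot': array([-1.57062671e+00,  1.21807561e-03,  1.11404020e+00]), 'contact_force': array([ 0.00210801,  0.74635722, -0.05197644]), 'ft_torque': array([-0.00794401, -0.03268589,  0.01411014]), 'opening': 85.51134456086184}
scene {'fov_y': 43.15936803683708, 'cx': 319.64558409851975, 'cy': 198.8056348065639, 'k1': 0.027804341398853825} [[0.29, -0.79, 0.54, 1196.14], [0.96, 0.23, -0.18, -197.35], [0.02, 0.57, 0.82, 1111.08], [0.0, 0.0, 0.0, 1.0]]
top {'fov_y': 55.31458007016033, 'cx': 323.87731961589867, 'cy': 198.91116535927875, 'k1': -0.023598089477030453} [[-0.01, 0.99, -0.15, 401.42], [-1.0, -0.01, 0.02, 21.48], [0.02, 0.15, 0.99, 1020.01], [0.0, 0.0, 0.0, 1.0]]
wrist {'fov_y': 68.50257902038453, 'cx': 317.2127440090695, 'cy': 203.60750010315138, 'k1': -0.034796703649884575} [[0.44, -0.86, -0.25, 210.99], [0.9, 0.42, 0.12, 592.89], [-0.0, -0.28, 0.96, 374.87], [0.0, 0.0, 0.0, 1.0]]
```

View pics/scene0.png

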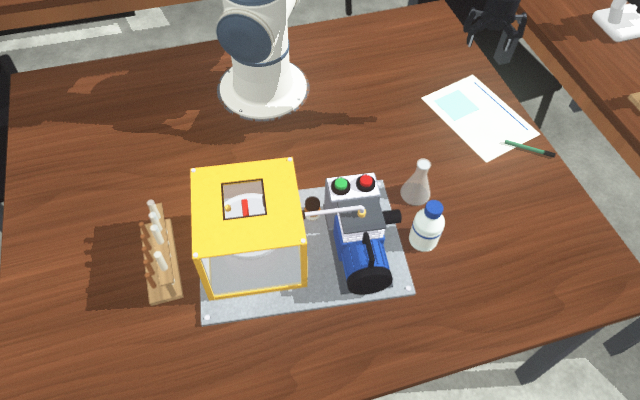

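View pics/top0.png

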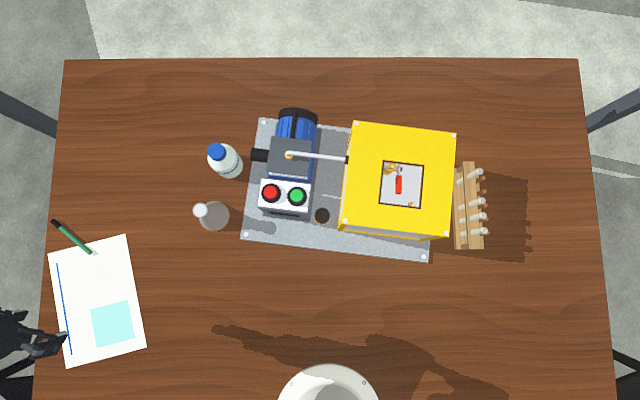

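The scene view shows the guard with its window at about (244,200), red button at (366,183) and green at (341,185). In the top view the window is at about (402,185), red button at (271,193), green at (297,196), jar at (322,215), and the lever is the red strip at (398,185). The gripper is at the lower left.

```bash
cat > m.py <<'E'
from h import *
def window(im,c):
    hsv=cv2.cvtColor(im,cv2.COLOR_BGR2HSV)
    y=cv2.inRange(hsv,(20,120,90),(35,255,255))
    cs,hi=cv2.findContours(y,cv2.RETR_CCOMP,cv2.CHAIN_APPROX_NONE)
    q=[k for k in range(len(cs)) if hi[0][k][3]>=0]; k=max(q,key=lambda k:cv2.contourArea(cs[k]))
    P=np.array([onz(c,p[0],217)[:2] for p in cs[k]],np.float32)
    return cv2.minAreaRect(P), cv2.minAreaRect(cs[k])
def blob(im,lo,hi,c,z,near=None):
    hsv=cv2.cvtColor(im,cv2.COLOR_BGR2HSV); m=cv2.inRange(hsv,lo,hi)
    if lo[0]==0: m|=cv2.inRange(hsv,(170,lo[1],lo[2]),(180,255,255))
    n,_,s,ce=cv2.connectedComponentsWithStats(m)
    return [(s[i,4],ce[i].round(1),onz(c,ce[i],z).round(1)) for i in range(1,n) if s[i,4]>25]
E
python3 - <<'E'
from m import *
for n in ['top','scene']:
    im=cv2.imread(f'pics/{n}0.png');c=cam(n)
    print(n,window(im,c)); print('red',blob(im,(0,150,80),(8,255,255),c,172)); print('green',blob(im,(45,120,60),(80,255,255),c,172))
E
```

```text
top (((556.2483520507812, -159.96116638183594), (95.2896957397461, 100.16450500488281), 82.2555160522461), ((401.361572265625, 184.10769653320312), (44.90057373046875, 45.520748138427734), 7.125016689300537))
red [(np.int32(89), array([398. , 184.6]), array([ 563.3, -163. ,  172. ])), (np.int32(146), array([269.9, 191.9]), array([549. , 127.1, 172. ]))]
green [(np.int32(141), array([296.1, 195. ]), array([541.4,  68.1, 172. ])), (np.int32(143), array([ 74.6, 239.6]), array([446.1, 558.3, 172. ]))]
scene (((730.2994384765625, -178.87954711914062), (201.62489318847656, 90.36084747314453), 82.29379272460938), ((252.0570068359375, 270.7220153808594), (41.514549255371094, 102.0186538696289), 82.303955078125))
red [(np.int32(119), array([365.8, 180.6]), array([555.9, 125.7, 172. ])), (np.int32(85), array([244.7, 207.7]), array([ 551.5, -159.6,  172. ]))]
green [(np.int32(104), array([340.7, 183.2]), array([546.6,  67.3, 172. ]))]
```

```bash
cat >> h.py <<'E'
def units(P,yaw):  # tool-down pose, tool x at yaw
    T=T_tool(); d=T[:3,:3].T@(np.array(P)-T[:3,3])/30
    Rg=R.from_euler('xyz',[-np.pi/2,0,np.radians(yaw)]).as_matrix()
    rv=R.from_matrix(T[:3,:3].T@Rg).as_rotvec(degrees=True)/6
    print('xyz',d.round(3),'turn',rv.round(3))
E
python3 - <<'E'
from h import *
units([276,561,340],63.8); units([500,150,340],-7.5); units([556,-160,340],-7.5)
E
```

```text
xyz [ 0.013 -2.804 -0.01 ] turn [-0.001  0.005 -0.008]
xyz [ -8.989  -2.797 -12.753] turn [ 5.0000e-03  1.1888e+01 -8.0000e-03]
xyz [-17.44   -2.79  -18.986] turn [ 5.0000e-03  1.1888e+01 -8.0000e-03]
```

Emit:
{"name": "apply_moves", "arguments": {"targets": [{"y": -2.8, "jaw": -1}, {"y": -2.8, "jaw": -1}, {"x": -9, "y": -2.8, "z": -12.75, "ay": 6, "jaw": -1}, {"x": -9, "y": -2.8, "z": -12.75, "ay": 6, "jaw": -1}, {"x": -9, "y": -2.8, "z": -12.75, "ay": 6, "jaw": -1}, {"x": -9, "y": -2.8, "z": -12.75, "ay": 6, "jaw": -1}, {"x": -9, "y": -2.8, "z": -12.75, "ay": 6, "jaw": -1}, {"x": -9, "y": -2.8, "z": -12.75, "ay": 6, "jaw": -1}, {"x": -9, "y": -2.8, "z": -12.75, "ay": 6, "jaw": -1}, {"x": -9, "y": -2.8, "z": -12.75, "ay": 6, "jaw": -1}, {"x": -9, "y": -2.8, "z": -12.75, "ay": 6, "jaw": -1}, {"x": -9, "y": -2.8, "z": -12.75, "ay": 6, "jaw": -1}, {"x": -17.44, "y": -2.8, "z": -19, "ay": 11.89, "jaw": -1}, {"x": -17.44, "y": -2.8, "z": -19, "ay": 11.89, "jaw": -1}, {"x": -17.44, "y": -2.8, "z": -19, "ay": 11.89, "jaw": -1}, {"x": -17.44, "y": -2.8, "z": -19, "ay": 11.89, "jaw": -1}, {"x": -17.44, "y": -2.8, "z": -19, "ay": 11.89, "jaw": -1}, {"x": -17.44, "y": -2.8, "z": -19, "ay": 11.89, "jaw": -1}, {"x": -17.44, "y": -2.8, "z": -19, "ay": 11.89, "jaw": -1}, {"x": -17.44, "y": -2.8, "z": -19, "ay": 11.89, "jaw": -1}]}}

```text
invalid input at $.targets[0]: expected keys ax, ay, az, x, y, z, jaw
```

Emit:
{"name": "apply_moves", "arguments": {"targets": [{"ax": 0, "ay": 0, "az": 0, "x": 0, "y": -2.8, "z": 0, "jaw": -1}, {"ax": 0, "ay": 0, "az": 0, "x": 0, "y": -2.8, "z": 0, "jaw": -1}, {"ax": 0, "ay": 6, "az": 0, "x": -9, "y": -2.8, "z": -12.75, "jaw": -1}, {"ax": 0, "ay": 6, "az": 0, "x": -9, "y": -2.8, "z": -12.75, "jaw": -1}, {"ax": 0, "ay": 6, "az": 0, "x": -9, "y": -2.8, "z": -12.75, "jaw": -1}, {"ax": 0, "ay": 6, "az": 0, "x": -9, "y": -2.8, "z": -12.75, "jaw": -1}, {"ax": 0, "ay": 6, "az": 0, "x": -9, "y": -2.8, "z": -12.75, "jaw": -1}, {"ax": 0, "ay": 6, "az": 0, "x": -9, "y": -2.8, "z": -12.75, "jaw": -1}, {"ax": 0, "ay": 6, "az": 0, "x": -9, "y": -2.8, "z": -12.75, "jaw": -1}, {"ax": 0, "ay": 6, "az": 0, "x": -9, "y": -2.8, "z": -12.75, "jaw": -1}, {"ax": 0, "ay": 6, "az": 0, "x": -9, "y": -2.8, "z": -12.75, "jaw": -1}, {"ax": 0, "ay": 6, "az": 0, "x": -9, "y": -2.8, "z": -12.75, "jaw": -1}, {"ax": 0, "ay": 11.89, "az": 0, "x": -17.44, "y": -2.8, "z": -19, "jaw": -1}, {"ax": 0, "ay": 11.89, "az": 0, "x": -17.44, "y": -2.8, "z": -19, "jaw": -1}, {"ax": 0, "ay": 11.89, "az": 0, "x": -17.44, "y": -2.8, "z": -19, "jaw": -1}, {"ax": 0, "ay": 11.89, "az": 0, "x": -17.44, "y": -2.8, "z": -19, "jaw": -1}, {"ax": 0, "ay": 11.89, "az": 0, "x": -17.44, "y": -2.8, "z": -19, "jaw": -1}, {"ax": 0, "ay": 11.89, "az": 0, "x": -17.44, "y": -2.8, "z": -19, "jaw": -1}, {"ax": 0, "ay": 11.89, "az": 0, "x": -17.44, "y": -2.8, "z": -19, "jaw": -1}, {"ax": 0, "ay": 11.89, "az": 0, "x": -17.44, "y": -2.8, "z": -19, "jaw": -1}]}}

```text
time_s: 2.15
tcp_pos: [556.5, -162.1, 339.7]
ee_rot: [-1.571, 0.001, -0.134]
contact_force: [-0.1, 0.5, 0.2]
opening: 0.3
```

Run:
```python
from m import *
im=snap('wrist','w1.png')[:,:,::-1].copy(); c=cam('wrist')
print(T_tool().round(3).tolist(), c[1].round(2).tolist())
for n in [c]:
    try: print(window(im,c))
    except Exception as e: print(e)
print(blob(im,(0,150,80),(8,255,255),c,185))
```

```text
[[0.991, -0.001, 0.132, 556.247], [-0.132, 0.001, 0.991, -160.422], [-0.001, -1.0, 0.0, 339.837], [0.0, 0.0, 0.0, 1.0]] [[0.99, 0.13, 0.04, 564.87], [-0.13, 0.95, 0.28, -89.33], [-0.0, -0.28, 0.96, 458.86], [0.0, 0.0, 0.0, 1.0]]
(((477.01123046875, -32.511749267578125), (11.423078536987305, 11.792032241821289), 36.52486801147461), ((193.50003051757812, 58.000003814697266), (16.26345443725586, 14.849242210388184), 45.0))
[(np.int32(522), array([322.4, 192. ]), array([ 560.3, -157.4,  185. ]))]
```

View pics/w1.png

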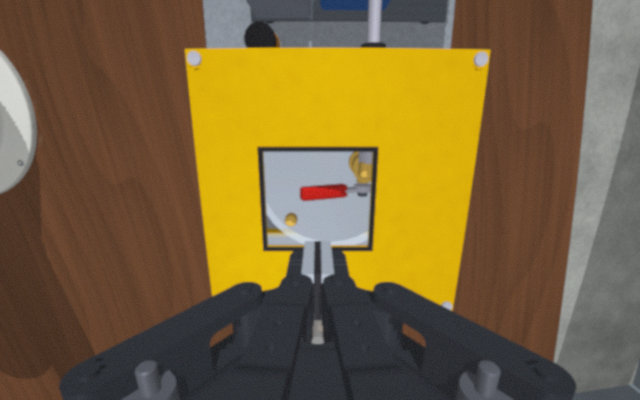

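The wrist view shows the window with its corners at about (258,147), (378,147), (374,250), (264,250). The lever sleeve runs from (301,193) to (346,190), the brass body is at (362,170), and the finger tips are at about (318,242). The linkages widen behind the tips.

Run:
```python
from m import *
im=cv2.imread('pics/w1.png'); T=np.load('pics/w1.png.npy'); c=cam('wrist',T)
# border: dark pixels linking window, subtract profile scans
g=cv2.cvtColor(im,cv2.COLOR_BGR2GRAY).astype(int)
def dark(line):
    i=np.where(line<80)[0]; return i
r=175; print('row',r,'L',dark(g[r,245:290])+245,'R',dark(g[r,360:395])+360)
r=225; print('row',r,'L',dark(g[r,245:290])+245,'R',dark(g[r,360:395])+360)
for u in (280,350,360): print('col',u,dark(g[135:165,u])+135,dark(g[235:262,u])+235)
q=np.array([onz(c,p,217)[:2] for p in [(260,149),(376,149),(372.5,248),(266,248)]])
print('corners',q.round(1),q.mean(0),[np.linalg.norm(q[i]-q[i-1]).round(1) for i in range(4)])
x=q[1]-q[0]+q[2]-q[3]; print('yaw',np.degrees(np.arctan2(x[1],x[0])))
Ti=np.linalg.inv(T)
for p in [(303,241),(333,241),(296,250),(345,250),(288,275),(350,275),(262,285),(380,285),(215,310),(70,380)]:
    o,d=ray(c,p); o=Ti[:3,:3]@o+Ti[:3,3]; d=Ti[:3,:3]@d
    print(p,[(o+d*(z-o[2])/d[2]).round(1).tolist() for z in (11,)])
```

```text
row 175 L [260 261 262] R [372 373 374 375]
row 225 L [263 264 265] R [370 371 372]
col 280 [148 149 150] [248 249]
col 350 [148 149 150] [248 249]
col 360 [148 149 150] [248 249]
corners [[ 515.2 -108.6]
 [ 608.9 -121.2]
 [ 599.  -208.5]
 [ 504.2 -195.9]] [ 556.83956918 -158.56907337] [np.float64(87.9), np.float64(94.5), np.float64(87.9), np.float64(95.7)]
yaw -7.6076744218767836
(303, 241) [[-8.4, 20.3, 11.0]]
(333, 241) [[7.0, 20.4, 11.0]]
(296, 250) [[-11.2, 9.6, 11.0]]
(345, 250) [[12.2, 9.6, 11.0]]
(288, 275) [[-12.8, -13.8, 11.0]]
(350, 275) [[12.1, -13.7, 11.0]]
(262, 285) [[-22.0, -21.3, 11.0]]
(380, 285) [[22.7, -21.2, 11.0]]
(215, 310) [[-34.8, -36.6, 11.0]]
(70, 380) [[-61.4, -65.1, 11.0]]
```

Emit:
{"name": "apply_moves", "arguments": {"targets": [{"ax": 0, "ay": 0, "az": 0, "x": 0, "y": 0, "z": 0.05, "jaw": -1}, {"ax": 0, "ay": 0, "az": 0, "x": 0, "y": 1.2, "z": 0.05, "jaw": -1}, {"ax": 0, "ay": 0, "az": 0, "x": 0, "y": 2.4, "z": 0.05, "jaw": -1}, {"ax": 0, "ay": 0, "az": 0, "x": 0, "y": 3.2, "z": 0.05, "jaw": -1}, {"ax": 0, "ay": 0, "az": 0, "x": 0, "y": 3.5, "z": 0.05, "jaw": -1}, {"ax": 0, "ay": 0, "az": 0, "x": 0, "y": 3.7, "z": 0.05, "jaw": -1}, {"ax": 0, "ay": 0, "az": 0, "x": 0, "y": 3.9, "z": 0.05, "jaw": -1}, {"ax": 0, "ay": 0, "az": 0, "x": 0, "y": 4.1, "z": 0.05, "jaw": -1}, {"ax": 0, "ay": 0, "az": 0, "x": 0, "y": 4.2, "z": 0.05, "jaw": -1}, {"ax": 0, "ay": 0, "az": 0, "x": 0, "y": 4.3, "z": 0.05, "jaw": -1}, {"ax": 0, "ay": 0, "az": 0, "x": 0, "y": 4.3, "z": 0.05, "jaw": -1}, {"ax": 0, "ay": 0, "az": 0, "x": 0, "y": 4.3, "z": 0.05, "jaw": -1}]}}

```text
time_s: 3.4
tcp_pos: [556.7, -158.7, 211.4]
ee_rot: [-1.571, -0.0, -0.131]
contact_force: [-0.3, -0.1, -0.1]
opening: 0.1
```

Run:
```python
from m import *
im=snap('wrist','w2.png'); c=cam('wrist'); o=manip.get_obs(); print(o['contact_force'],o['tcp_pos'],o['ft_torque'])
a=cv2.resize(im[100:330,220:420],None,fx=3.4,fy=2.6*1,interpolation=cv2.INTER_CUBIC) if 0 else im[80:330,160:480]
s=capture('scene')[130:260,180:320]
a=cv2.resize(a,(640,500));s=cv2.resize(s,(420,390))
cv2.imwrite('pics/w2c.png',a[:,:,::-1]);cv2.imwrite('pics/s2c.png',s[:,:,::-1])
```

```text
[-0.43498603 -0.22091191  0.80019589] [ 556.75153313 -158.63073976  211.38915745] [ 0.01375292 -0.01565639 -0.01593448]
```

View pics/w2c.png

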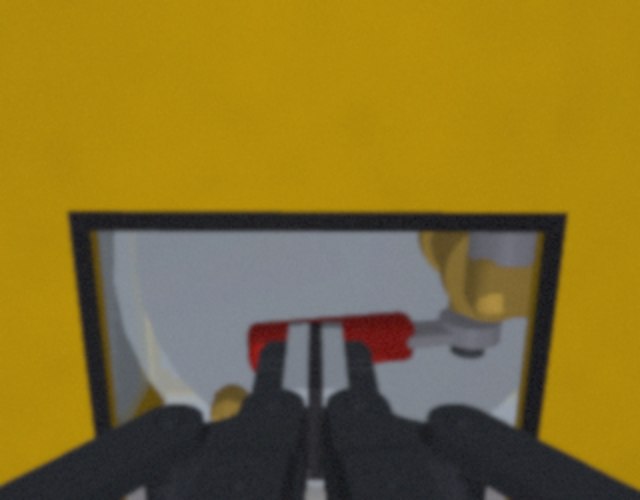

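The tips sit over the red sleeve, centred in the window and clear of its edges. Next I press down gradually.

Emit:
{"name": "apply_moves", "arguments": {"targets": [{"ax": 0, "ay": 0, "az": 0, "x": 0, "y": 0.1, "z": 0, "jaw": -1}, {"ax": 0, "ay": 0, "az": 0, "x": 0, "y": 0.2, "z": 0, "jaw": -1}, {"ax": 0, "ay": 0, "az": 0, "x": 0, "y": 0.25, "z": 0, "jaw": -1}, {"ax": 0, "ay": 0, "az": 0, "x": 0, "y": 0.25, "z": 0, "jaw": -1}, {"ax": 0, "ay": 0, "az": 0, "x": 0, "y": 0.25, "z": 0, "jaw": -1}]}}

```text
time_s: 4.0
tcp_pos: [556.7, -158.5, 203.7]
ee_rot: [-1.571, 0.0, -0.131]
contact_force: [-0.4, -0.3, -0.5]
opening: 0.2
```

Emit:
{"name": "apply_moves", "arguments": {"targets": [{"ax": 0, "ay": 0, "az": 0, "x": 0, "y": 0.05, "z": 0, "jaw": -1}, {"ax": 0, "ay": 0, "az": 0, "x": 0, "y": 0.1, "z": 0, "jaw": -1}, {"ax": 0, "ay": 0, "az": 0, "x": 0, "y": 0.13, "z": 0, "jaw": -1}, {"ax": 0, "ay": 0, "az": 0, "x": 0, "y": 0.13, "z": 0, "jaw": -1}]}}

```text
time_s: 4.4
tcp_pos: [556.6, -158.6, 200.4]
ee_rot: [-1.571, -0.0, -0.131]
contact_force: [-4.2, 0.8, 10.9]
opening: 0.1
```

Run:
```python
from m import *
o=manip.get_obs(); print(o['contact_force'],o['tcp_pos'],o['ft_torque'])
im=snap('wrist','w3.png')[80:330,160:480]
im=cv2.resize(im,(640,500));cv2.imwrite('pics/w3c.png',im[:,:,::-1])
```

```text
[-4.18891888  0.84562824 10.89746481] [ 556.62219003 -158.57327661  200.39163173] [0.12998501 0.72360628 0.00715685]
```

View pics/w3c.png

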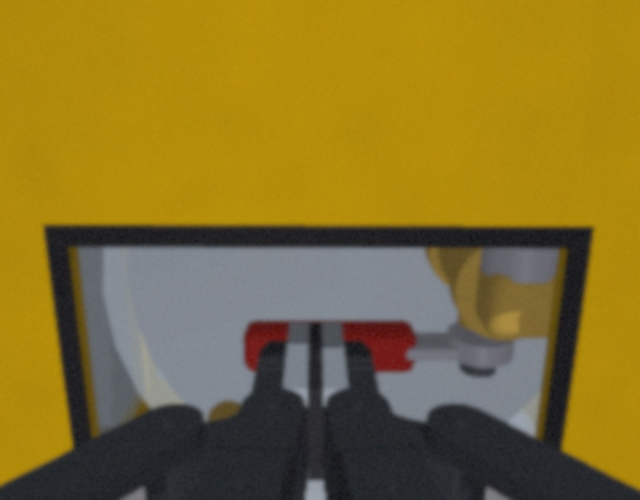

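The lever looks level and the force has risen to 11 N at tip height ~175.4, which matches the stop. I push slightly more to confirm it is rigid, then withdraw.

Emit:
{"name": "apply_moves", "arguments": {"targets": [{"ax": 0, "ay": 0, "az": 0, "x": 0, "y": 0.03, "z": 0, "jaw": -1}, {"ax": 0, "ay": 0, "az": 0, "x": 0, "y": 0.05, "z": 0, "jaw": -1}, {"ax": 0, "ay": 0, "az": 0, "x": 0, "y": 0.05, "z": 0, "jaw": -1}]}}

```text
time_s: 4.75
tcp_pos: [556.7, -158.7, 200.1]
ee_rot: [-1.571, -0.001, -0.131]
contact_force: [-10.4, 2.8, 30.1]
opening: -0.0
```

Emit:
{"name": "apply_moves", "arguments": {"targets": [{"ax": 0, "ay": 0, "az": 0, "x": 0, "y": -0.2, "z": 0, "jaw": -1}, {"ax": 0, "ay": 0, "az": 0, "x": 0, "y": -0.8, "z": 0, "jaw": -1}, {"ax": 0, "ay": 0, "az": 0, "x": 0, "y": -1.8, "z": 0, "jaw": -1}, {"ax": 0, "ay": 0, "az": 0, "x": 0, "y": -3, "z": 0, "jaw": -1}, {"ax": 0, "ay": 0, "az": 0, "x": 0, "y": -4.6, "z": 0, "jaw": -1}, {"ax": 0, "ay": 0, "az": 0, "x": 0, "y": -4.6, "z": 0, "jaw": -1}, {"ax": 0, "ay": 0, "az": 0, "x": 0, "y": -4.6, "z": 0, "jaw": -1}]}}

```text
time_s: 5.45
tcp_pos: [557.1, -158.7, 337.3]
ee_rot: [-1.571, -0.002, -0.131]
contact_force: [-0.5, -0.5, -0.8]
opening: 0.1
```

Run:
```python
from m import *
im=snap('wrist','w4.png')[:,:,::-1].copy(); c=cam('wrist')
hsv=cv2.cvtColor(im,cv2.COLOR_BGR2HSV)
def red(h): return cv2.inRange(h,(0,150,80),(8,255,255))|cv2.inRange(h,(170,150,80),(180,255,255))
ct=max(cv2.findContours(red(hsv),0,2)[0],key=cv2.contourArea); b=cv2.boundingRect(ct); print(b)
g=R.from_euler('z',-7.6,degrees=True).as_matrix()
W=np.array([556.7,-159,0]); 
# predicted sleeve corners if level vs 10deg up
for th in (0,3,6,12):
    S=W+g@[45,0,0]+[0,0,170]; t=np.radians(th); out=[]
    for r in (18,65):
        for n in (5.5,-5.5):
            for y in (-6.5,6.5): out.append(proj(c,S+g@np.array([-r*np.cos(t)-n*np.sin(t)*-1*-1,y,r*np.sin(t)+n*np.cos(t)])))
    out=np.array(out); print(th,out.min(0).round(1),out.max(0).round(1))
units([550,126.5,300],-7.6); units([556.7,-159,340],-7.6)
a=cv2.resize(im[130:260,240:400],(640,520));cv2.imwrite('pics/w4c.png',a)
```

```text
(299, 187, 44, 11)
0 [298.3 185.4] [346.4 200.9]
3 [297.9 185.8] [346.2 201.7]
6 [297.6 186. ] [346.2 202.6]
12 [297.7 186.4] [347.3 204.6]
xyz [-1.458  1.202  9.39 ] turn [-0.     0.015  0.   ]
xyz [ 0.007 -0.132 -0.016] turn [-0.     0.015  0.   ]
```

View pics/w4c.png

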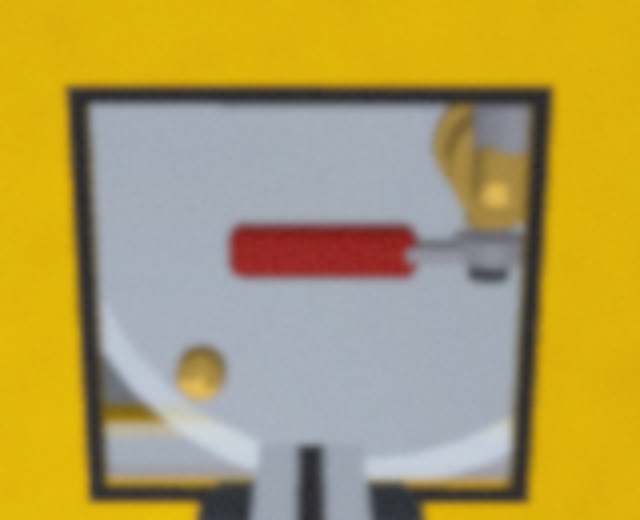

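The sleeve now lies parallel to the window edge, with its crop corners at about (232,227) to (413,277). The stop was rigid (30 N with 0.3 mm of motion), so the valve is shut. Next I go above the stop button.

Emit:
{"name": "apply_moves", "arguments": {"targets": [{"ax": 0, "ay": 0, "az": 0, "x": -1.45, "y": 0, "z": 9.4, "jaw": -1}, {"ax": 0, "ay": 0, "az": 0, "x": -1.45, "y": 0, "z": 9.4, "jaw": -1}, {"ax": 0, "ay": 0, "az": 0, "x": -1.45, "y": 0, "z": 9.4, "jaw": -1}, {"ax": 0, "ay": 0, "az": 0, "x": -1.45, "y": 0, "z": 9.4, "jaw": -1}, {"ax": 0, "ay": 0, "az": 0, "x": -1.45, "y": 0, "z": 9.4, "jaw": -1}, {"ax": 0, "ay": 0, "az": 0, "x": -1.45, "y": 0, "z": 9.4, "jaw": -1}, {"ax": 0, "ay": 0, "az": 0, "x": -1.45, "y": 0.6, "z": 9.4, "jaw": -1}, {"ax": 0, "ay": 0, "az": 0, "x": -1.45, "y": 1.2, "z": 9.4, "jaw": -1}, {"ax": 0, "ay": 0, "az": 0, "x": -1.45, "y": 1.2, "z": 9.4, "jaw": -1}, {"ax": 0, "ay": 0, "az": 0, "x": -1.45, "y": 1.2, "z": 9.4, "jaw": -1}, {"ax": 0, "ay": 0, "az": 0, "x": -1.45, "y": 1.2, "z": 9.4, "jaw": -1}]}}

```text
time_s: 6.6
tcp_pos: [550.7, 126.5, 300.8]
ee_rot: [-1.571, -0.0, -0.132]
contact_force: [-1.5, -0.6, -0.1]
opening: 0.0
```

Run:
```python
from m import *
im=snap('wrist','w5.png')[:,:,::-1].copy(); c=cam('wrist')
print(T_tool()[:3,3]); 
print('red',blob(im,(0,150,80),(8,255,255),c,172)); print('green',blob(im,(45,120,60),(80,255,255),c,172))
```

```text
[550.75888978 126.4873013  301.00737335]
red [(np.int32(955), array([316.6, 198.7]), array([549.6, 130.5, 172. ]))]
green []
```

View pics/w5.png

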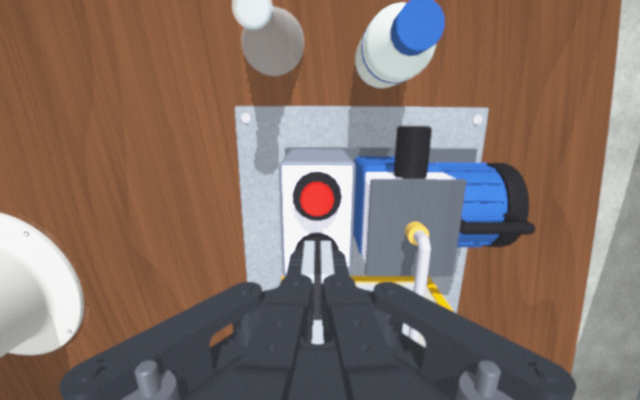

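The wrist view shows the red button at (317,199) with the tips just below it in the image. The pump pipe elbow is at (416,233), so I check its height before descending.

Run:
```python
from h import *
ct,cs=cam('top'),cam('scene');cw=cam('wrist',np.load('pics/w5.png.npy'))
print('elbow',tri(ct,(290,154),cs,(361,211)),tri(ct,(290,154),cw,(416,233)))
print('red',tri(ct,(269.9,191.9),cs,(365.8,180.6)),tri(ct,(269.9,191.9),cw,(316.6,198.7)))
units([550,128.5,201],-7.6)
```

```text
elbow (array([635.58414714,  83.3001962 , 177.47821772]), np.float64(3.3266282412791903)) (array([638.31864266,  82.66538481, 163.09158709]), np.float64(1.491021596752352))
red (array([550.45349644, 128.28316503, 164.21395495]), np.float64(0.40474716311880804)) (array([549.72472674, 128.28103451, 164.92187451]), np.float64(1.2323358157737905))
xyz [-0.037  3.334  0.062] turn [-0.002  0.01   0.008]
```

Emit:
{"name": "apply_moves", "arguments": {"targets": [{"ax": 0, "ay": 0, "az": 0, "x": -0.03, "y": 1.5, "z": 0.06, "jaw": -1}, {"ax": 0, "ay": 0, "az": 0, "x": -0.03, "y": 2.7, "z": 0.06, "jaw": -1}, {"ax": 0, "ay": 0, "az": 0, "x": -0.03, "y": 3.2, "z": 0.06, "jaw": -1}, {"ax": 0, "ay": 0, "az": 0, "x": -0.03, "y": 3.4, "z": 0.06, "jaw": -1}, {"ax": 0, "ay": 0, "az": 0, "x": -0.03, "y": 3.5, "z": 0.06, "jaw": -1}, {"ax": 0, "ay": 0, "az": 0, "x": -0.03, "y": 3.6, "z": 0.06, "jaw": -1}, {"ax": 0, "ay": 0, "az": 0, "x": -0.03, "y": 3.6, "z": 0.06, "jaw": -1}, {"ax": 0, "ay": 0, "az": 0, "x": -0.03, "y": 3.6, "z": 0.06, "jaw": -1}]}}

```text
time_s: 7.45
tcp_pos: [550.3, 128.6, 193.3]
ee_rot: [-1.57, -0.002, -0.131]
contact_force: [-0.7, -2.1, 3.2]
opening: -0.1
```

Emit:
{"name": "apply_moves", "arguments": {"targets": [{"ax": 0, "ay": 0, "az": 0, "x": 0, "y": 0.05, "z": 0, "jaw": -1}, {"ax": 0, "ay": 0, "az": 0, "x": 0, "y": 0.1, "z": 0, "jaw": -1}, {"ax": 0, "ay": 0, "az": 0, "x": 0, "y": 0.13, "z": 0, "jaw": -1}, {"ax": 0, "ay": 0, "az": 0, "x": 0, "y": 0.13, "z": 0, "jaw": -1}, {"ax": 0, "ay": 0, "az": 0, "x": 0, "y": 0.13, "z": 0, "jaw": -1}]}}

```text
time_s: 7.95
tcp_pos: [550.4, 128.6, 190.5]
ee_rot: [-1.57, -0.003, -0.131]
contact_force: [-8.2, -2.8, 33.8]
opening: 0.1
```

The button is hard against its bottom stop (34 N at tip height 165.5). I release and retreat straight up.

Emit:
{"name": "apply_moves", "arguments": {"targets": [{"ax": 0, "ay": 0, "az": 0, "x": 0, "y": -0.15, "z": 0, "jaw": -1}, {"ax": 0, "ay": 0, "az": 0, "x": 0, "y": -0.6, "z": 0, "jaw": -1}, {"ax": 0, "ay": 0, "az": 0, "x": 0, "y": -1.6, "z": 0, "jaw": -1}, {"ax": 0, "ay": 0, "az": 0, "x": 0, "y": -3, "z": 0, "jaw": -1}, {"ax": 0, "ay": 0, "az": 0, "x": 0, "y": -4.5, "z": 0, "jaw": -1}, {"ax": 0, "ay": 0, "az": 0, "x": -4, "y": -5, "z": 0, "jaw": -1}, {"ax": 0, "ay": 0, "az": 0, "x": -4, "y": -5, "z": 0, "jaw": -1}, {"ax": 0, "ay": 0, "az": 0, "x": -4, "y": -5, "z": 0, "jaw": -1}, {"ax": 0, "ay": 0, "az": 0, "x": -4, "y": -5, "z": 0, "jaw": -1}, {"ax": 0, "ay": 0, "az": 0, "x": -4, "y": -5, "z": 0, "jaw": -1}, {"ax": 0, "ay": 0, "az": 0, "x": -4, "y": -5, "z": 0, "jaw": -1}]}}

```text
time_s: 9.05
tcp_pos: [431.6, 144.3, 338.4]
ee_rot: [-1.571, -0.0, -0.131]
contact_force: [0.9, 0.2, -0.4]
opening: 0.3
```

Run:
```python
from m import *
o=manip.get_obs(); print(o['time_s'],o['tcp_pos'],o['contact_force'])
b=snap('scene','scene9.png')
cv2.imwrite('pics/fin.png',np.vstack([cv2.resize(b[140:320,110:470],(800,400))])[:,:,::-1])
```

```text
9.05 [431.57226628 144.26227746 338.36645761] [ 0.91442902  0.20246552 -0.37322477]
```

View pics/fin.png

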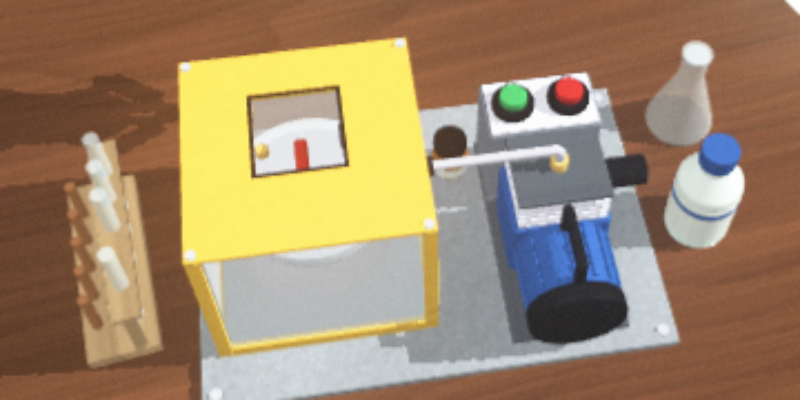

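The final view shows the lever level at (302,155), the red button back up at (568,92), and nothing disturbed. The arm is clear.

```bash
python3 -c "
from cell import manip; print(manip.sign_off())"
```

```text
the job is handed in; nothing more can be done
None
```

I pressed the valve lever down through the guard's window onto its stop, then pressed the pump's red stop button right down and let it spring back. The job was handed in at 9.05 s of the 43 s allowed.

- **Lever:** the force rose to 30 N with only 0.3 mm more movement, at a fingertip height of about 175 mm, which matches the closed position. A wrist picture afterwards showed the sleeve lying parallel to the window edge. My predicted outline of the level sleeve fitted only roughly, so I relied on the force and that picture.
- **Stop button:** it went hard against its bottom at 34 N, with the fingertips at about 165.5 mm. The final scene picture showed it back up.
- **Surroundings:** in that picture the jar, flask, bottle and rack looked undisturbed. I saw no sign of contact with the guard or the green button, but I judged this by eye and from the forces.
- **Finish:** the gripper ended clear of everything, with its TCP 338 mm above the table and contact force about 1 N (noise level).

One reading disagreed with the task text: the force read near zero whenever I paused part-way down the lever, not the expected 3 N. It rose only in the last few millimetres before the stop.

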